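Start a heated run on the ultrasonic parts cleaner

ROBOT

A 6-joint arm with a two-finger parallel gripper is mounted at the origin on the work surface. World frame = base frame: x ahead of the robot, y to its left, z up, the work surface at z = 0. Lengths are in m, angles in degrees, forces in N, time in s.
With the tool pointing down it reaches from about 0.375 to 0.825 m from the base axis. Payload 5.5 kg.
Tool frame: the origin (TCP) lies at the very end of the fingers, on their centre line; the grasp point (between the pads) lies grasp_offset behind it (grasp_offset is the distance from the TCP to the grasp point, in m); z points along the fingers, y is the direction in which the jaws open and shut (so a half turn about z gives the same grasp; the last joint's range is limited). The gripper opens to 85 mm and grips with 20 to 120 N. Pads are 22 mm wide; open, the fingers measure 114 mm over their backs; the gripper's body (76 mm by 85 mm) begins 54 mm behind the grasp point. The pads swing forward as they close: fully open they stand 13 mm farther back than shut.
Start: joints at [-68.64, 17.962, -2.699, 69.339, 0, 90], TCP at [0.219, -0.559, 0.231] pointing down, gripper open.
Joint ranges: [-152.73, 152.73], [-39.44, 99.34], [-58.76, 71.6], [-118.89, 123.64], [-81.53, 83.1], [-180, 180]. Speed limits (degrees/s): [136.94, 136.94, 172.46, 180, 180, 180].

INTERFACE

Orientations are given as [roll, pitch, yaw] about the fixed x, y, z axes, in that order (R = Rz(yaw) Ry(pitch) Rx(roll)).
In Python, from rig import move_pose, move_straight, move_j, move_gripper, dwell, ik, capture, IKError, finish_job, current_time_s, current_q, current_qvel, current_joint_torque, current_ee_pos, current_orientation, current_wrist_force, current_moment, current_width, grasp_offset gives the robot as it stands. Calls block until the motion is done:
- move_pose(position, orientation): joint-space move of the TCP to a pose.
- move_straight(position, ori=None, rate=0.15): straight line of the TCP; ori=None keeps the orientation; rate is the mean speed in m/s.
- move_j(angles): joint-space move.
- move_gripper(opening, grip_force=None): finger opening in m; grip_force is the grip in N (None keeps the last); returns when the fingers have stopped.
- dwell(seconds).
- ik(position, orientation): joint angles nearest the present ones, or None.
- capture(name): name is "scene" or "top" or "wrist"; returns a dict with "pixels" (384x512x3 uint8, red, green, blue), "vertical_fov" (degrees; the focal length in pixels is half the picture's height over the tangent of half this angle, whatever the lens; pixels are square), "cx", "cy" (the principal point, pixels), "R" (3x3) and "t" (3): a world point X has camera coordinates R X + t; the wrist camera has in their place "mount" (4x4, takes a point from camera to tool coordinates, whose origin is the TCP and whose axes are the flange's). Camera axes: x right, y down, z forward; pixel columns grow to the right and rows downward; lengths in m; the calibration is good to about 2 mm. The wrist camera is an equidistant fisheye: a pixel r from the principal point sees the ray r / f radians off the axis. A picture is of the moment at which its call begins: read the wrist's pose just before it. There is no depth.
A pose or a line that the arm cannot do raises IKError and nothing moves.
- finish_job(): hands the job in, once; it reports no verdict.
Readings, each from a call of its own:
- current_time_s(): time.
- current_q(): joint angles.
- current_qvel(): joint speeds.
- current_joint_torque(): joint torques, N m.
- current_ee_pos(): TCP position.
- current_orientation(): TCP orientation.
- current_wrist_force(): force on the tool from outside, world axes, zero at the start.
- current_moment(): the same for the moment, N m.
- current_width(): finger opening in m.
Only numpy, scipy, OpenCV 4.12 (cv2) and the standard library are available. Lean on these libraries where they do the work, as an engineer would, in place of code of your own. Each camera call takes 0.05 s, during which the arm holds its last target.

TASK

Start a heated cleaning run on the ultrasonic cleaner with the fingertips: switch it on at the wide mains rocker, then switch on the narrow heater rocker beside it, and last press the round start key fully down and keep it down for a good two seconds before letting go. Do not press the oblong degas key, and do not lift or shift the lid or the things standing around the cleaner.

Things in the scene. Friction and masses are not known exactly. Their poses are not given: they have to be found in the camera images.
- cleaner: Fixed stainless ultrasonic cleaner, 340 wide (y) x 295 deep (x) x 200 mm high; origin centre of footprint, x from operator's side to back. The front 95 mm of its top is a grey console sloping down 10 deg to the operator, its middle at x -100, z 192. Row of controls from operator's left: mains rocker y +128, heater rocker +66, flat display 0, degas key -66, start key -128. Lidded tank behind.
- mains_raised_end (a point): Wide black V-shaped rocker, 28 (y) x 36 mm (x). Off: its far facet (tank side) stands up 23 deg. Point on that facet's surface, 13 mm from the valley, 5 mm from (and 2 mm below) its end, 14 above the console; moves with it. Pushed 5 mm into the console it is fully on; snaps over by itself after half of that (about 4 N) and stays. Axes while off: z = console's outward normal, x up the console to the tank.
- mains (a joint): Mains rocker angle, rad: 0 = off, 0.4 = on (stays in either).
- heater_raised_end (a point): Narrow black rocker, 16 mm wide (y), otherwise exactly like the mains rocker: the point is on its raised far facet, 13 mm from the valley; same heights, axes, travel and force.
- heater (a joint): Heater rocker angle, rad: 0 = off, 0.4 = on (stays in either).
- start_top (a point): Centre of the top of the round steel start key, 22 mm in diameter, top 10 mm above the console. z = console's outward normal, x up the console to the tank. Sprung: travel 5 mm straight into the console, 1.4 N to begin, 5 N fully down, then a hard stop; comes back when released.
- start (a joint): Start key, m pressed in: 0 = free, 0.005 = fully down.
- degas_top (a point): Centre of the top of the degas key: oblong, steel, 30 mm (y) by 14 mm (x), its top 10 mm above the console surface; same spring and axes as the start key. Not to be pressed.
- degas (a joint): Degas key, m pressed in: 0 = free, 0.005 = fully down.
- lid: Loose stainless lid on the tank, 322 x 184 x 4 mm plate with a black bar handle 90 mm long along y, its top 35 mm above the plate's underside. Origin at the middle of the plate's underside, z up. Its front edge is about 55 mm behind the middle of the console. Leave in place.
- float_bowl: Open-topped die-cast carburettor float bowl, 60 x 100 x 42 mm, origin at the centre of its underside; stands on the bench beside the cleaner. Leave alone.
- spray_can: Small spray can, 60 mm in diameter, 168 mm high, origin at the centre of its underside; stands on the bench beside the cleaner. Leave alone.
- carburettor: Four-barrel carburettor, about 265 x 185 mm and 135 mm high, origin at the centre of its underside; stands on the bench to the robot's left. Leave alone.

How it is judged (in metres and radians):
On the way, in this order (a step that is already met when the one before it is completed fails the run):
1. the mains rocker is on, the heater rocker still off (value of joint mains above 0.32 rad and value of joint heater below 0.1 rad), for 0.1 s.
2. the heater rocker is on too, the start key not yet pressed (value of joint each of mains, heater above 0.32 rad and value of joint start below 0.0015 m), for 0.1 s.
3. the start key is held down for 1.5 s (value of joint start above 0.0035 m and contact force between the fingers and start above 1 N), for 1.5 s.
At the end, for the whole second after the job is handed in: Both rockers are on (over 0.32 of 0.4 rad), the start key was held down (over 3.5 of 5 mm) for at least 1.5 s after that and is free again, the degas key is free, and the lid (10 mm) and the things around (15 mm) are where they were (value of joint each of mains, heater above 0.32 rad and value of joint each of start, degas below 0.001 m and distance of lid from where it was at the start of the episode below 0.01 m and distance of each of float_bowl, spray_can, carburettor from where it was at the start of the episode below 0.015 m); the robot touches nothing.
It fails at once if the heater is switched on before the mains (value of joint heater above 0.2 rad and value of joint mains below 0.2 rad).
It fails at once if the start key is pressed before both rockers are on (value of joint start above 0.0025 m and value of joint any of mains, heater below 0.2 rad).
It fails at once if the degas key is pressed (value of joint degas above 0.0025 m).
It fails at once if the lid is lifted or shifted (distance of lid from where it was at the start of the episode above 0.01 m).
It fails at once if the float bowl, spray can or carburettor is moved (distance of any of float_bowl, spray_can, carburettor from where it was at the start of the episode above 0.015 m).
It also fails if it takes over 46 s, if anything falls off the work surface, if the arm or the gripper's body presses on something with over 40 N, if the wrist force passes 120 N, or if a joint passes its speed limit or range.

## Working session

There is one attempt and no reset: what is moved stays moved. The work goes in short steps, each a Python script; the robot and the scene stay as the last script left them, time stands still between calls to the robot, and variables do not carry over. Pictures are saved under pics/ and viewed, and the job is handed in when it is done.

```bash
ls; mkdir -p pics
python3 - <<'E'
from rig import *
import cv2,pickle
d={}
for n in("scene","top","wrist"):
    p=(current_ee_pos(),current_orientation());c=capture(n);d[n]=(c,p)
    cv2.imwrite(f"pics/{n}0.png",c["pixels"][:,:,::-1])
    print(n,{k:v for k,v in c.items() if k!="pixels"})
pickle.dump(d,open("c0.pkl","wb"));print(current_time_s(),grasp_offset() if callable(grasp_offset) else grasp_offset,current_q(),current_orientation())
E
```

```text
pics
scene {'vertical_fov': 51.83436835069778, 'cx': 252.14917685211583, 'cy': 186.142986954208, 'R': array([[-0.8622121 ,  0.50643135,  0.01084354],
       [ 0.39232804,  0.68118326, -0.61811656],
       [-0.32042004, -0.52869335, -0.78601167]]), 't': array([ 0.41644947, -0.24074484,  1.7194265 ])}
top {'vertical_fov': 49.75197251608964, 'cx': 258.5343611358015, 'cy': 201.6266853846665, 'R': array([[ 0.01298869, -0.99965731,  0.02272776],
       [-0.98678158, -0.01648671, -0.16121509],
       [ 0.16153455, -0.02033336, -0.98665756]]), 't': array([0.13680429, 0.61533386, 1.48283407])}
wrist {'vertical_fov': 65.70646984690485, 'cx': 254.48716366453425, 'cy': 191.2048989128002, 'mount': array([[ 6.54444232e-04, -9.58634737e-01, -2.84638388e-01,
         7.24202603e-02],
       [ 9.99999052e-01,  2.82507600e-04,  1.34775220e-03,
         4.46075061e-04],
       [-1.21158957e-03, -2.84639000e-01,  9.58634013e-01,
        -1.43920982e-01],
       [ 0.00000000e+00,  0.00000000e+00,  0.00000000e+00,
         1.00000000e+00]])}
0.15 0.0187 [-6.86398276e+01  1.79956609e+01 -2.74197498e+00  6.93406511e+01
  1.58565015e-04  9.00009544e+01] [-1.79921713e+02 -1.57260797e-04  2.13592178e+01]
```

View pics/scene0.png

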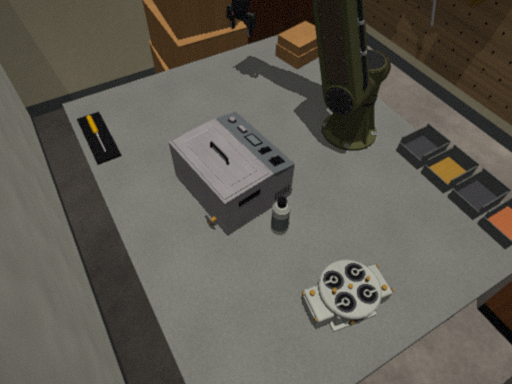

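View pics/top0.png

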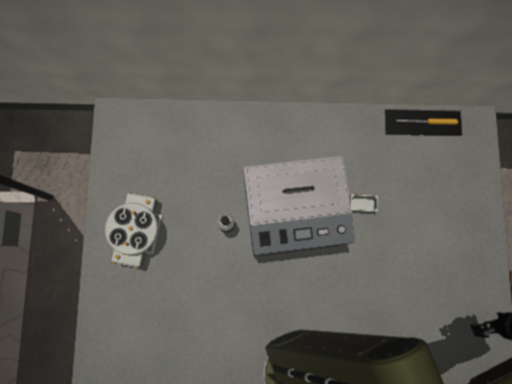

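View pics/wrist0.png

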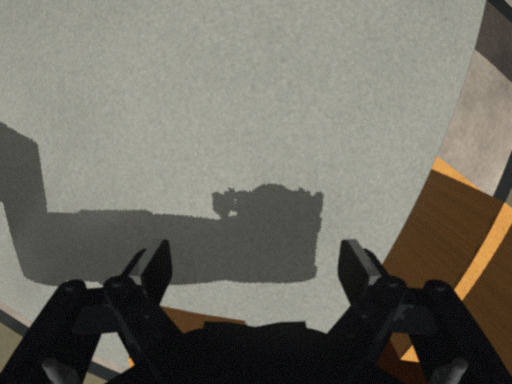

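The scene and top views show the cleaner with the mains at about top (265,239), heater (283,237), degas (323,231) and start (341,230). The can is at (227,223), to the left of the cleaner, and the bowl at (364,204), to its right. Next I'll get a coarse pose from these.

```bash
cat > h.py <<'E'
import numpy as np,cv2,pickle
from scipy.spatial.transform import Rotation as Ro
def ray(c,uv,pose=None):
    f=192/np.tan(np.radians(c["vertical_fov"]/2)); x=(uv[0]-c["cx"])/f;y=(uv[1]-c["cy"])/f
    if "R" in c:
        d=c["R"].T@np.array([x,y,1]);o=-c["R"].T@c["t"];return o,d/np.linalg.norm(d)
    r=np.hypot(x,y);d=np.array([x/r*np.sin(r),y/r*np.sin(r),np.cos(r)]) if r>0 else np.array([0,0,1.])
    Rt=Ro.from_euler("xyz",pose[1],degrees=True).as_matrix();M=np.array(c["mount"])
    return np.array(pose[0])+Rt@M[:3,3],Rt@M[:3,:3]@d
def plane(o,d,z): return o+d*(z-o[2])/d[2]
def tri(rs):
    A=sum(np.eye(3)-np.outer(d,d) for o,d in rs);b=sum((np.eye(3)-np.outer(d,d))@o for o,d in rs)
    X=np.linalg.solve(A,b);return X,[np.linalg.norm(np.cross(X-o,d)) for o,d in rs]
E
python3 - <<'E'
from h import *
d=pickle.load(open("c0.pkl","rb"))
t=d["top"][0]
for n,uv in dict(mains=(265,239),heater=(283,237),disp=(303,234),degas=(323,231),start=(341,230)).items(): print(n,plane(*ray(t,uv),.197))
cv2.imwrite("pics/topz.png",cv2.resize(t["pixels"][140:270,210:390,::-1],None,fx=4.4,fy=4.4,interpolation=cv2.INTER_CUBIC))
s=d["scene"][0];cv2.imwrite("pics/scz.png",cv2.resize(s["pixels"][100:240,160:310,::-1],None,fx=4.2,fy=4.2,interpolation=cv2.INTER_CUBIC))
E
```

```text
mains [0.46480319 0.12611123 0.197     ]
heater [0.47224592 0.06688423 0.197     ]
disp [0.48311413 0.00081909 0.197     ]
degas [ 0.49403187 -0.06554706  0.197     ]
start [ 0.49825228 -0.12542685  0.197     ]
```

View pics/topz.png

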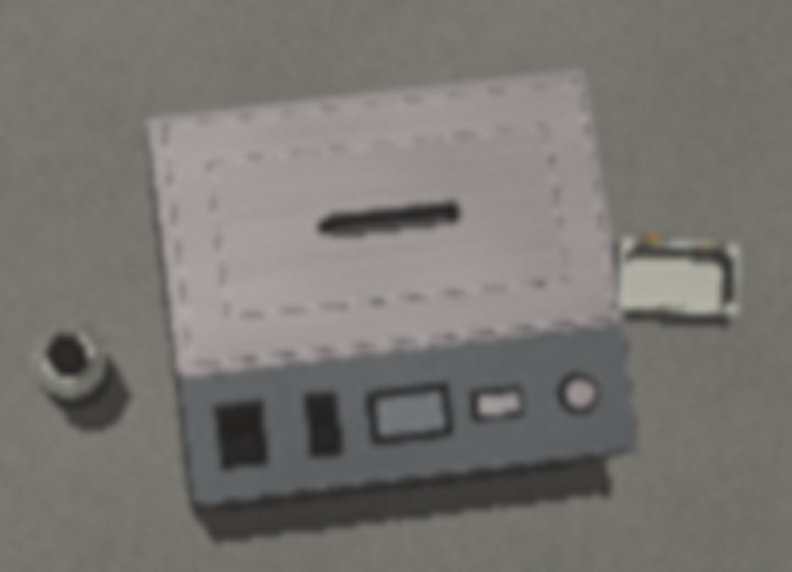

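View pics/scz.png

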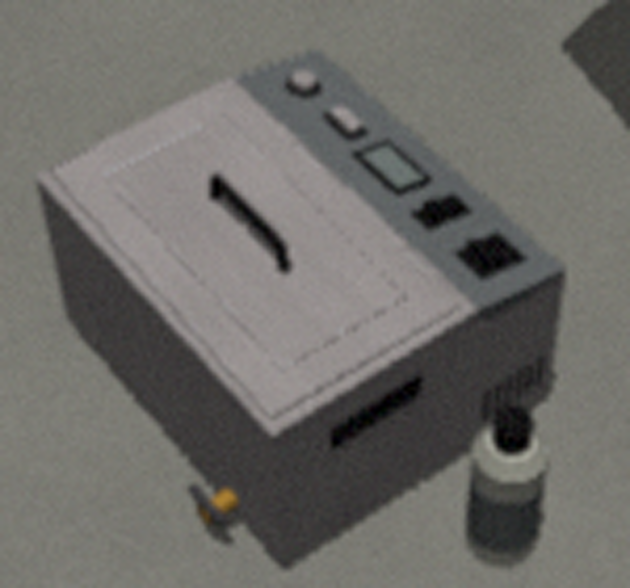

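Run:
```python
from h import *
from rig import *
p=current_ee_pos();o=current_orientation()
move_straight([p[0],p[1],0.36],rate=.2)
v={}
for i,P in enumerate([[0.42,-0.07,0.36],[0.42,0.07,0.36]]):
    move_pose(P,[180,0,7]) if i==0 else move_straight(P,rate=.15)
    if i==0: move_gripper(0.0,20)
    dwell(.3)
    pose=(np.array(current_ee_pos()),np.array(current_orientation()));c=capture("wrist");v[i]=(c,pose)
    cv2.imwrite(f"pics/w{i+1}.png",c["pixels"][:,:,::-1]);print(pose)
pickle.dump(v,open("c1.pkl","wb"));print(current_time_s(),current_width(),current_q())
```

```text
(array([ 0.4199936 , -0.06997738,  0.35999046]), array([-1.79998619e+02,  2.02745041e-03,  7.00206471e+00]))Traceback (most recent call last):
  File "<stdin>", line 7, in <module>
rig.IKError: the arm cannot follow that straight line within its joint ranges
```

Run:
```python
from h import *
from rig import *
print(current_time_s(),current_q(), ik([.42,.07,.36],[180,0,7]),ik([.44,.07,.36],[180,0,7]),ik([.44,.0,.36],[180,0,7]))
v={}
P=current_ee_pos()
pose=(np.array(current_ee_pos()),np.array(current_orientation()));c=capture("wrist");v[0]=(c,pose)
cv2.imwrite(f"pics/w1.png",c["pixels"][:,:,::-1])
pickle.dump(v,open("c1.pkl","wb"))
```

```text
3.9667 [-9.46002389e+00 -2.30670603e+00 -9.61634414e+00  8.26944874e+01
  1.18850269e-03  1.63536066e+02] [   9.46232221   -2.30719664   -9.6153846    82.69181204    0.
 -177.53767779] [ 9.03948280e+00 -1.39771762e-01 -7.50197360e+00  8.26377982e+01
  0.00000000e+00 -1.77960517e+02] [  0.          -0.74753176  -8.10424095  82.64329081   0.
 173.        ]
```

View pics/w1.png

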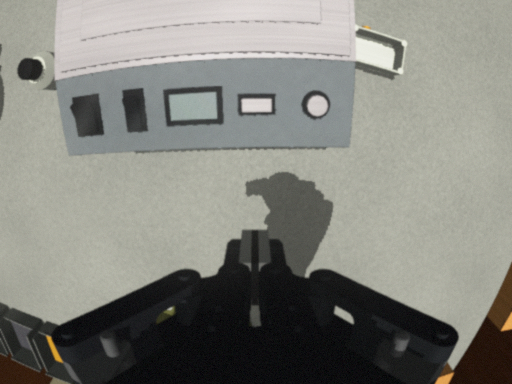

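Wrist view: mains at about (87,115), heater (135,110), display (193,105), degas (257,104), start (316,105). The can is at (35,69) and the bowl at (380,50). The last joint is near its limit in this orientation, so I'll turn the tool half round. That also gives a second view.

Run:
```python
from h import *
from rig import *
v=pickle.load(open("c1.pkl","rb"))
move_pose([.55,0.02,.36],[180,0,-173]);dwell(.3)
pose=(np.array(current_ee_pos()),np.array(current_orientation()));c=capture("wrist");v[1]=(c,pose)
cv2.imwrite(f"pics/w2.png",c["pixels"][:,:,::-1]);print(pose,current_time_s(),current_q())
pickle.dump(v,open("c1.pkl","wb"))
```

```text
(array([0.54997027, 0.01996513, 0.36006449]), array([-1.79999644e+02,  5.38832681e-03, -1.73008403e+02])) 6.8583 [ 2.07942638e+00  1.15122336e+01  5.50089332e+00  8.39839560e+01
  1.08602100e-03 -4.91410015e+00]
```

View pics/w2.png

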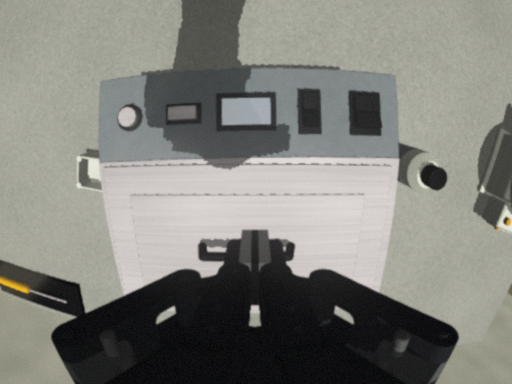

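Second view: start at (129,117), degas (183,113), display (246,111), heater (309,111), mains (365,113). Next I'll find the blobs and triangulate.

```bash
python3 - <<'E'
from h import *
v=pickle.load(open("c1.pkl","rb"))
seeds={0:dict(mains=(87,115),heater=(135,110),disp=(193,105),degas=(257,104),start=(316,105)),1:dict(mains=(365,113),heater=(309,111),disp=(246,111),degas=(183,113),start=(129,117))}
cen={}
for i in v:
    im=cv2.cvtColor(v[i][0]["pixels"],cv2.COLOR_RGB2GRAY)
    for n,(x,y) in seeds[i].items():
        w=24;sub=im[y-w:y+w,x-w:x+w]
        # dark blob (bezel/frame + rocker), filled outer contour
        m=(sub<55).astype(np.uint8)
        cs,_=cv2.findContours(m,cv2.RETR_EXTERNAL,cv2.CHAIN_APPROX_NONE)
        cs=[c for c in cs if cv2.contourArea(c)>60]
        c=min(cs,key=lambda c:np.linalg.norm(np.array(cv2.minAreaRect(c)[0])-w)) if cs else None
        if c is None: print(i,n,"none",sub.min());continue
        r=cv2.minAreaRect(c);cen[i,n]=np.array(r[0])+[x-w,y-w];print(i,n,cen[i,n].round(1),np.round(r[1],1),round(r[2],1))
        if n=='start':
            # bright top
            m=(sub>135 if i==0 else sub>125).astype(np.uint8);mm=cv2.moments(max(cv2.findContours(m,0,1)[0],key=cv2.contourArea));print('  top',mm['m10']/mm['m00']+x-w,mm['m01']/mm['m00']+y-w,mm['m00'])
for n in seeds[0]:
    if (0,n) in cen and (1,n) in cen:
        rs=[ray(v[i][0],cen[i,n],v[i][1]) for i in v];print(n,*tri(rs),[plane(*r,.193).round(4) for r in rs])
for i in v:
    y0,x0=(55,50) if i==0 else (60,90)
    cv2.imwrite(f"pics/z{i}.png",cv2.resize(v[i][0]["pixels"][y0:y0+110,x0:x0+320,::-1],None,fx=2.5,fy=2.5,interpolation=cv2.INTER_CUBIC))
E
python3 -c "
import cv2,numpy as np
cv2.imwrite('pics/zz.png',np.vstack([cv2.imread('pics/z0.png'),cv2.imread('pics/z1.png')]))"
```

```text
0 mains [ 94. 119.] [30. 16.] 90.0
0 heater [134.3 108.2] [37.3 19.9] 80.5
0 disp none 49
0 degas none 54
0 start none 49
1 mains [364.5 112.5] [44.  30.3] 87.9
1 heater [308.5 111. ] [42. 21.] 90.0
1 disp [245.5  95. ] [ 4. 47.] 90.0
1 degas [183.5 113.2] [20.6 35.7] 87.6
1 start none 46
mains [0.46313012 0.14197658 0.15617891] [np.float64(0.0029967267841751557), np.float64(0.0029967267841752303)] [array([0.4636, 0.1196, 0.193 ]), array([0.4673, 0.1289, 0.193 ])]
heater [0.47735012 0.06636125 0.19716255] [np.float64(0.0009607808338516149), np.float64(0.0009607808338516757)] [array([0.4781, 0.0683, 0.193 ]), array([0.4764, 0.067 , 0.193 ])]
```

View pics/zz.png

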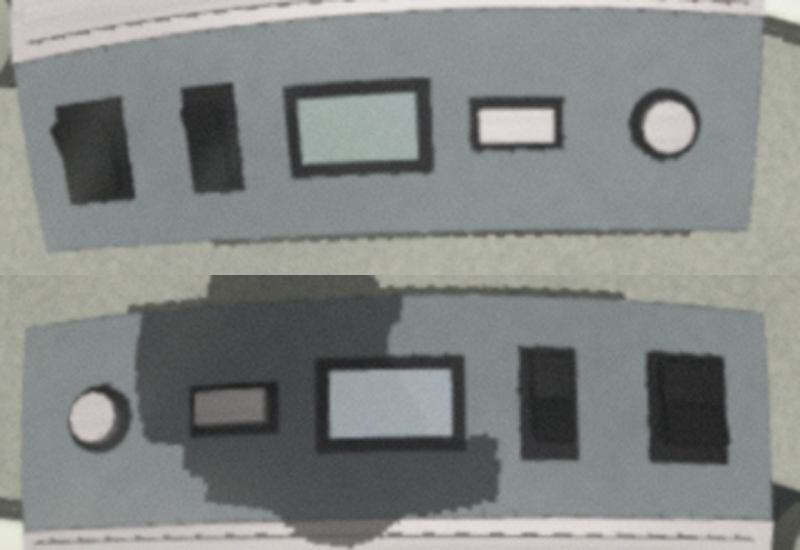

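```bash
cat > fit.py <<'E'
from h import *
from scipy.optimize import least_squares
v=pickle.load(open("c1.pkl","rb"))
obs=dict(disp=((194,106.6),(246,111.6)),start=((317.2,105.8),(126.4,116.8)),degas=((256.8,105.4),(181.6,112.8)),mains=(None,(364.8,113.2)),heater=(None,(309.5,111.2)))
Y=dict(mains=.128,heater=.066,disp=0,degas=-.066,start=-.128);H=dict(mains=.005,heater=.005,disp=.001,degas=.01,start=.01)
n=np.array([-np.sin(np.radians(10)),0,np.cos(np.radians(10))])
def mod(p,k,h=None,u=0): # p: x,y,z of console middle, yaw
    t=np.array([n[2],0,-n[0]])
    return np.array(p[:3])+Ro.from_euler("z",p[3]).apply(np.array([0,Y[k],0])+n*(H[k] if h is None else h)+t*u)
def dist(p,k,i):
    o,d=ray(v[i][0],obs[k][i],v[i][1]);return np.cross(mod(p,k)-o,d)
F=[(k,i) for k in obs for i in (0,1) if obs[k][i]]
r=least_squares(lambda p:np.concatenate([dist(p,*f) for f in F]),[.48,0,.192,.12])
P=r.x
if __name__=="__main__":
    print(P,np.degrees(P[3]));
    for f in F: print(f,np.linalg.norm(dist(P,*f)).round(4))
    for k in("disp","start","degas"): print(k,mod(P,k).round(4),*tri([ray(v[i][0],obs[k][i],v[i][1]) for i in(0,1)]))
    # project check top camera
    d=pickle.load(open("c0.pkl","rb"))
    for nm in("top","scene"):
        c=d[nm][0];f=192/np.tan(np.radians(c["vertical_fov"]/2))
        for k in Y:
            X=c["R"]@mod(P,k)+c["t"];print(nm,k,(X[:2]/X[2]*f+[c["cx"],c["cy"]]).round(1))
E
python3 fit.py
```

```text
[0.48579498 0.00181069 0.19061186 0.13385668] 7.669422989897824
('disp', 0) 0.0015
('disp', 1) 0.0007
('start', 0) 0.0003
('start', 1) 0.0007
('degas', 0) 0.0006
('degas', 1) 0.0007
('mains', 1) 0.0003
('heater', 1) 0.0006
disp [0.4856 0.0018 0.1916] [0.48510643 0.0021198  0.18753763] [np.float64(0.0009099463727254483), np.float64(0.0009099463727253488)]
start [ 0.5012 -0.1253  0.2005] [ 0.50125854 -0.12490603  0.20221292] [np.float64(0.0004538277415870587), np.float64(0.00045382774158705193)]
degas [ 0.4929 -0.0638  0.2005] [ 0.49300397 -0.0641153   0.19786328] [np.float64(0.0005921054828845296), np.float64(0.0005921054828844864)]
top mains [264.3 238.1]
top heater [282.9 235.9]
top disp [302.5 233.4]
top degas [322.7 231.2]
top start [341.2 229. ]
scene mains [275.7 159.6]
scene heater [264.2 149.1]
scene disp [252.4 139.3]
scene degas [241.5 127.1]
scene start [231.4 117.9]
```

```bash
cat > act.py <<'E'
from fit import *
from rig import *
P[2]=.192
Rz=Ro.from_euler("z",P[3]).as_matrix();N=Rz@n;T=Rz@np.array([n[2],0,-n[0]])
R=np.column_stack([-T,np.cross(-N,-T),-N]);E=Ro.from_matrix(R).as_euler("xyz",degrees=True)
def pt(k,h,u=0): return mod(P,k,h,u)
def fN(): return float(np.dot(current_wrist_force(),N))
def press(k,h0,h1,u,fmax,step=.001):
    move_straight(pt(k,h0,u),rate=.08);dwell(.15);f0=fN()
    h=h0
    while h>h1+1e-9:
        h-=step;move_straight(pt(k,h,u),rate=.03);f=fN()-f0
        a=float(np.dot(np.array(current_ee_pos())-pt(k,0,u),N))
        print(round(h*1e3,1),round(a*1e3,1),round(f,1))
        if f>fmax:break
    return f0
E
python3 - <<'E'
from act import *
print(E,np.linalg.det(R))
move_pose(pt("mains",.045,.015),E)
print(current_time_s(),current_q())
press("mains",.019,.008,.015,15)
dwell(.2);print(current_time_s(),fN(),current_wrist_force())
move_straight(pt("mains",.045,.015),rate=.1);dwell(.2)
pose=(np.array(current_ee_pos()),np.array(current_orientation()));c=capture("wrist");cv2.imwrite("pics/a1.png",c["pixels"][:,:,::-1])
pickle.dump((c,pose),open("a1.pkl","wb"));print(current_time_s())
E
```

```text
[-180.           10.         -172.33057701] 0.9999999999999996
7.6083 [ 16.22175119  -2.26400151 -25.96937642  56.29817429  -1.50803824
   8.40662001]
18.0 18.2 0.5
17.0 17.0 0.0
16.0 15.9 -0.0
15.0 15.2 1.7
14.0 14.3 3.3
13.0 12.7 -0.0
12.0 11.4 0.0
11.0 10.8 -0.5
10.0 9.9 0.3
9.0 8.9 0.3
8.0 8.6 5.9
11.1833 6.403460018417481 [-3.13334156 -0.45916734  5.94388816]
11.95
```

View pics/a1.png

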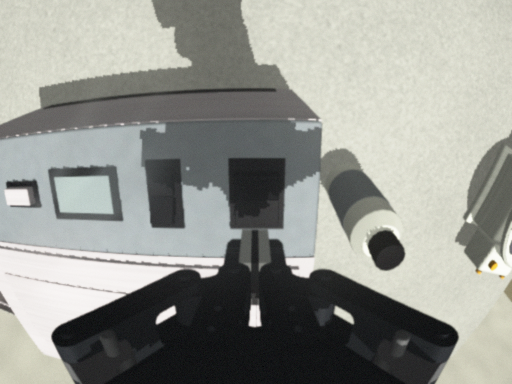

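The force rose to 3.3 N, dropped to 0 as the rocker snapped over, then rose again at 8.6 mm. That is the mains snapping and seating in "on". The picture shows the tip above the mains facet (256,200) and the heater at (166,193). Heater next.

Run:
```python
from act import *
move_straight(pt("heater",.045,.015),rate=.15)
press("heater",.019,.008,.015,15)
dwell(.2);print(current_time_s(),fN())
move_straight(pt("heater",.045,.015),rate=.1)
move_straight(pt("degas",.06,0.01),rate=.2);dwell(.1)
pose=(np.array(current_ee_pos()),np.array(current_orientation()));c=capture("wrist");cv2.imwrite("pics/a2.png",c["pixels"][:,:,::-1])
print(current_time_s())
```

```text
18.0 18.2 -1.5
17.0 17.0 -0.4
16.0 15.9 -1.8
15.0 15.2 0.7
14.0 14.3 1.7
13.0 12.8 -0.1
12.0 11.4 -2.6
11.0 10.8 -1.6
10.0 9.9 -1.6
9.0 8.9 -0.9
8.0 8.6 4.9
16.0917 5.677698304749205
17.575
```

View pics/a2.png

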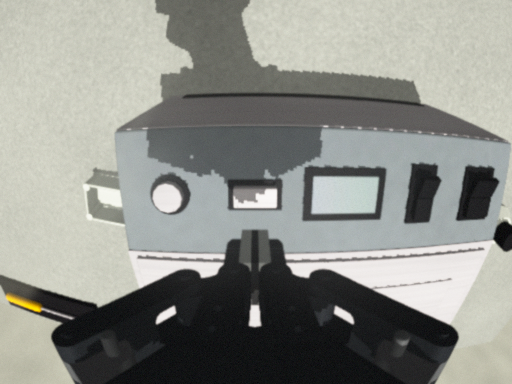

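Heater at (424,193) and mains at (478,193) now look alike, each with its near facet raised, and the force trace showed the same snap. Start key next: pressing on until the hard stop and holding it there.

Run:
```python
from act import *
move_straight(pt("start",.04,0),rate=.15)
f0=press("start",.013,.001,0,13)
t=current_time_s()
for _ in range(6):
    dwell(.4);print(round(current_time_s()-t,2),round(fN()-f0,1),round(float(np.dot(np.array(current_ee_pos())-pt("start",0),N))*1e3,2))
move_straight(pt("start",.02,0),rate=.08)
move_straight(pt("start",.10,0),rate=.2);dwell(.3)
c=capture("wrist");cv2.imwrite("pics/a3.png",c["pixels"][:,:,::-1])
c=capture("top");cv2.imwrite("pics/a4.png",c["pixels"][:,:,::-1])
print(current_time_s(),fN()-f0)
```

```text
12.0 12.1 -0.4
11.0 10.9 -0.8
10.0 9.9 -0.1
9.0 9.1 0.8
8.0 8.1 2.1
7.0 7.0 1.9
6.0 6.0 4.3
5.0 5.1 4.5
4.0 4.6 8.9
3.0 4.5 17.1
0.4 17.9 4.46
0.8 17.8 4.44
1.2 17.0 4.45
1.6 17.1 4.44
2.0 16.8 4.45
2.4 16.8 4.46
25.0167 -0.17517360409103816
```

View pics/a3.png

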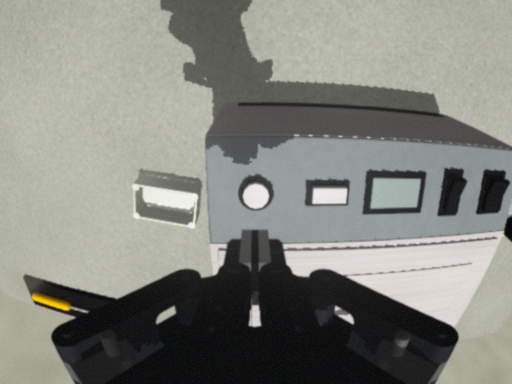

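View pics/a4.png

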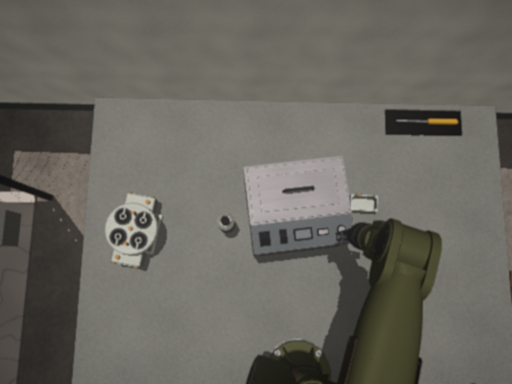

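The arm is clear. The start key (256,195) stands free again, both rockers (453,192) and (492,192) still show their near facets raised, and the lid, bowl, can and carburettor look unmoved.

```bash
python3 -c "
from rig import *
print(current_time_s(),current_wrist_force());finish_job()"
```

```text
25.0167 [-0.7064456  -1.08076042  0.08737524]
the job is handed in; nothing more can be done
```

I switched on the mains rocker, then the heater rocker, then held the start key at its hard stop for about 2.4 s with 17–18 N and let go. The job was handed in at 25.0 s, with the arm clear of everything.

- **Rockers:** each gave a force rise, a drop as it snapped over, and a firm stop about 8.6 mm above the console. In the later pictures both look alike, with their near facets raised.
- **Start key and surroundings:** the start key looks free again in the last wrist picture. I never lowered onto the degas key. The lid, bowl, can and carburettor look unmoved in the top view, judged by eye only.
- **Limits of the checks:** I could not read the joint values, so "on" rests on force and pictures. The force peaks before the snap read 3.3 N (mains) and 1.7 N (heater), below the stated 4 N, with about 2 N of noise and 1 mm sampling steps.
- **One refused move:** an early sideways line between camera views was refused (last joint near its range) and nothing moved. I turned the tool half round instead.

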